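# Stand the fallen solvent tin up against the splash guard

## Task

The flat solvent tin on the wiper-repair bench has fallen over: raise its capped end, lean that end against the splash guard and push the tin against the guard so that its top climbs up the panel until it stands on its foot. Then push it home with a firm, steady push of about 10 N (never near 25 N, the panel is thin), so that its broad face is flat against the panel, and let go. Leave everything else on the bench alone.

Things in the scene. Friction and masses are not known exactly. Their poses are not given: they have to be found in the camera images.
- tin: Fallen flat steel solvent tin, about 0.4 kg evenly spread: body 195 mm long x 100 wide x 44 thick, plus a round black cap on one end (225 mm over all). Lies on a broad face, cap towards the guard; too wide to grip but by the cap. Origin: centre of the foot end, 22 mm above the bench as it lies. x from foot to cap (up when standing), y along the width, z through the thickness (up as it lies).
- tin_cap (a point): Centre of the tin's screw cap, on the tin's long axis: 34 mm across, 28 mm long, centred on the tin's top end. The point lies 211 mm from the foot and 14 mm from the cap's end. Leant on the panel at under 50 degrees above the bench the tin wedges when its foot is pushed (friction 0.35 to 0.6); at 55 or more its top climbs as the foot is pushed in, and past some 75 it drops upright by itself.
- guard: Splash guard: upright flat aluminium panel 340 mm wide, 3 to 257 mm above the bench, on rods clamped in two posts fixed to the bench behind it. x points level into its face (the tin is on the -x side), y along it, z up. The origin, on the bench at mid width, is where the face stands at most forward; it really stands 0 to 25 mm farther back (+x), set differently each time: find it by touch.
- guard_post (a point): Centre of the top of one post (20 mm square, 230 mm tall), 85 mm in +x and 130 mm in +y from the guard's origin; the other is at -130 mm. The panel is sprung on its rods: the whole face gives straight back 1 mm per 6 N; 25 N would bend it.
- spray: Bystander, to be left alone: an upright spray can, 57 mm across and 200 mm tall, beside the guard; origin centre of its underside.
- jar: Bystander, to be left alone: a short jar, 60 mm across and 75 mm tall, on the other side of the guard; origin centre of its underside.
- motor: Bystander, to be left alone: a wiper motor, black can on a round aluminium gearbox, about 220 x 110 x 70 mm; origin on the bench under it, its x axis along it.
- bowl: Bystander, to be left alone: a blue plastic bowl of bolts, 116 mm across, 55 mm tall; origin centre of its underside.
- wrench: Bystander, to be left alone: a steel wrench lying on the bench; origin under its middle, x along it.
- driver: Bystander, to be left alone: a screwdriver lying on the bench; origin under its middle, x along it.
- crank: Bystander, to be left alone: an aluminium wiper link arm, about 190 x 38 x 26 mm, lying on the bench; origin under its middle, x along it.
Things that resemble listed ones, but are neither listed nor needed, are in the scene too. Several things look just like the tin: the one meant starts farthest to the robot's right.

How it is judged:
By the outcome, as a careful person would: the job done as asked, in the order asked, and still so for the second after the job is handed in, with the robot touching nothing.
It also fails if it takes over 72 s, if anything falls off the work surface, if the arm or the gripper's body presses on something with over 40 N, if the wrist force passes 120 N, or if a joint passes its speed limit or range.

## Robot

A 6-joint arm with a two-finger parallel gripper is mounted at the origin on the work surface. World frame = base frame: x ahead of the robot, y to its left, z up, the work surface at z = 0. Lengths are in m, angles in rad, forces in N, time in s.
With the tool pointing down it reaches from about 0.25 to 0.725 m from the base axis. Payload 4 kg.
Tool frame: the origin (TCP) lies midway between the tips of the shut fingers; the grasp point (between the pads) lies 19 mm behind it; z points along the fingers, y is the direction in which the jaws open and shut (so a half turn about z gives the same grasp; the last joint's range is limited). The gripper opens to 85 mm and grips with 20 to 120 N. Pads are 22 mm wide; open, the fingers measure 114 mm over their backs; the gripper's body (76 mm by 85 mm) begins 54 mm behind the grasp point. The pads swing forward as they close: fully open they stand 13 mm farther back than shut.
Start: joints at [1.113, 0.241, 0.005, 1.335, 0, 1.571], TCP at [0.221, 0.449, 0.203] pointing down, gripper open.
Joint ranges: [-2.72, 2.72], [-1.05, 1.87], [-1.09, 1.28], [-1.99, 2.15], [-1.42, 1.44], [-3.14, 3.14]. Speed limits (rad/s): [2.79, 2.79, 3.14, 3.14, 3.14, 3.14].

## Interface

Orientations are given as a unit quaternion [x, y, z, w].
In Python, from workcell import get_obs, camera, camera_model, job_done, masks_of gives the robot as it stands.
- The arm moves only by the tool jog_arm, never from a script. Its argument "deltas" is a list that holds one entry, the list of rows, each a list of 7 numbers: the shift along the tool's x, y, z in mm, then the turn, a rotation vector about the tool's x, y, z in degrees, then the finger opening in mm, from 0 to 85.4. A call has 1 to 5 rows; each row shifts and turns the pose as measured when the row begins, along the tool's axes as they then stand; what a row does not reach is not made up. A row lasts 1/10 s, in which the tool goes at most 50 mm and 8.59 degrees, less where a joint would pass 70% of its speed; a pose out of reach is approached as far as the arm can. A call with a gripper value outside its range is refused whole. The fingers move at their own pace and stop on an object; the grip force is fixed at half the most. Time passes only in rows, so rows that do not move let the fingers close. It gives the time, the measured TCP pose, the force and the opening at its end, in the units of the state.
- get_obs(): the state, without advancing time (a new reading comes with each control period).
- camera(name): name is "scene" or "top" or "wrist"; returns the picture (400x640x3 uint8, red, green, blue); there is no depth.
- camera_model(name): a dict with "fovy" (degrees; the focal length in pixels is half the picture's height over the tangent of half this angle, whatever the lens; pixels are square), "cx", "cy" (the principal point, pixels), "pose" (4x4, takes a point from camera to world coordinates); the wrist camera has in their place "T_tool_cam" (4x4, takes a point from camera to tool coordinates, whose origin is the TCP and whose axes are the flange's). Camera axes: x right, y down, z forward; pixel columns grow to the right and rows downward; lengths in m; the calibration is good to about 2 mm. A picture is of the moment at which its call begins: read the wrist's pose just before it. camera_model takes no time and is no camera call.
- job_done(): hands the job in, once; it reports no verdict.
Trained networks look in the newest picture that a camera, given by its name, has taken for a name from the list of things; names that differ only in an ending like _2 or _b are one class to them, and where a whole thing is asked for, a point or a joint stands for the part that bears it (a point fixed in the world has none). Each returns a list of dicts, best first, with "conf" (0 to 1); they miss things now and then, are a little off and sometimes report something else, mostly with a low value. They report only what shows in the picture. A call takes as long as a camera call. They do not tell look-alikes from the thing itself.
- masks_of(target, camera): "pixels" (400x640 bool, what is visible of it) and "at" ([column, row] in pixels, amid what is visible of it).
The state is a dict: "clock": time; "joint_pos": joint angles; "joint_vel": joint speeds; "tau": joint torques, N m; "eef_pos": TCP position; "tool_rot": TCP orientation; "ft_force": force on the tool from outside, world axes, zero at the start; "ft_torque": the same for the moment, N m; "grip_width": finger opening in m.
Only numpy, scipy, OpenCV 4.12 (cv2) and the standard library are available. Lean on these libraries where they do the work, as an engineer would, in place of code of your own. Each camera call takes 0.05 s, during which the arm holds its last target. There are 200 camera calls.

## Working session

There is one attempt and no reset: what is moved stays moved. The work goes in short steps, Python scripts to look and compute and a tool call to move; the robot and the scene stay as the last step left them, time stands still between calls to the robot, and variables do not carry over. Pictures are saved under pics/ and viewed, about 8 in all and at most 12, crops included, and the job is handed in when it is done.

Besides the shell and the picture viewer there is one more tool, called after "Emit:" as name([rows], argument=value, ...), one row to a line, values as JSON. jog_arm: Moves the arm, as the interface text tells. Its arguments: {"type":"object","properties":{"deltas":{"type":"array"}},"required":["deltas"]}

```bash
mkdir -p pics; cat > h.py <<'E'
import numpy as np, cv2
from workcell import *
from scipy.spatial.transform import Rotation as R
def model(n):
    m=camera_model(n); f=200/np.tan(np.radians(m['fovy'])/2)
    if 'pose' in m: T=np.array(m['pose'])
    else:
        o=get_obs(); B=np.eye(4); B[:3,:3]=R.from_quat(o['tool_rot']).as_matrix(); B[:3,3]=o['eef_pos']; T=B@np.array(m['T_tool_cam'])
    return f,m['cx'],m['cy'],T
def w(M,px,z):
    f,cx,cy,T=M; d=T[:3,:3]@np.array([(px[0]-cx)/f,(px[1]-cy)/f,1]); o=T[:3,3]
    return o+d*(z-o[2])/d[2]
def proj(M,p):
    f,cx,cy,T=M; q=T[:3,:3].T@(np.array(p)-T[:3,3]); return q[:2]/q[2]*f+[cx,cy]
def save(n,im): cv2.imwrite('pics/'+n,im[:,:,::-1])
def st():
    o=get_obs(); print(o['clock'],np.round(o['eef_pos'],4),np.round(R.from_quat(o['tool_rot']).as_matrix(),3).tolist(),np.round(o['ft_force'],1),o['grip_width'])
E
python3 - <<'E'
from h import *
for n in ['top','scene']:
    im=camera(n); save(n+'1.png',im); M=model(n); print(n,M[0],np.round(M[3],3).tolist())
    for t,z in [('tin',.04),('tin_cap',.03),('guard',.257),('guard_post',.23),('spray',.2),('jar',.075)]:
        for m in masks_of(t,n)[:5]:
            print(t,round(m['conf'],2),np.round(m['at']),np.round(w(M,m['at'],z),3),m['pixels'].sum())
st()
E
```

```text
top 382.9574973608756 [[0.026, -0.997, 0.076, 0.474], [-1.0, -0.025, 0.015, -0.057], [-0.013, -0.077, -0.997, 1.045], [0.0, 0.0, 0.0, 1.0]]
tin 0.93 [152. 302.] [0.266 0.372 0.04 ] 3315
tin 0.8 [262. 210.] [0.51  0.096 0.04 ] 2971
tin_cap 0.98 [264. 212.] [0.506 0.091 0.03 ] 2950
tin_cap 0.8 [153. 300.] [0.269 0.375 0.03 ] 3361
guard 0.65 [186. 157.] [0.609 0.225 0.257] 7364
guard_post 0.64 [185. 157.] [0.614 0.238 0.23 ] 7340
spray 0.81 [260. 114.] [0.72  0.084 0.2  ] 966
spray 0.68 [265. 214.] [0.497 0.065 0.2  ] 2978
jar 0.64 [203. 232.] [0.451 0.238 0.075] 545
scene 513.8363875037088 [[0.197, 0.828, -0.526, 1.345], [0.98, -0.175, 0.092, -0.176], [-0.016, -0.533, -0.846, 1.44], [0.0, 0.0, 0.0, 1.0]]
tin 0.73 [357. 200.] [0.522 0.088 0.04 ] 1974
tin 0.65 [422. 126.] [0.273 0.379 0.04 ] 1691
tin_cap 0.96 [357. 200.] [0.515 0.09  0.03 ] 2056
tin_cap 0.7 [418. 126.] [0.262 0.37  0.03 ] 1672
guard 0.73 [435. 214.] [0.735 0.237 0.257] 2893
guard 0.43 [357. 201.] [0.652 0.045 0.257] 2001
guard_post 0.65 [436. 216.] [0.726 0.248 0.23 ] 3043
spray 0.95 [382. 252.] [0.786 0.085 0.2  ] 790
spray 0.34 [358. 200.] [0.616 0.059 0.2  ] 2046
jar 0.97 [405. 175.] [0.482 0.253 0.075] 416
0.7 [0.221  0.4485 0.2033] [[-0.897, 0.442, 0.0], [0.442, 0.897, 0.0], [-0.0, 0.0, -1.0]] [0.7 0.5 0.1] 0.08526652187883546
```

```bash
ls; ls pics
```

```text
h.py
pics
scene1.png
top1.png
```

View pics/top1.png

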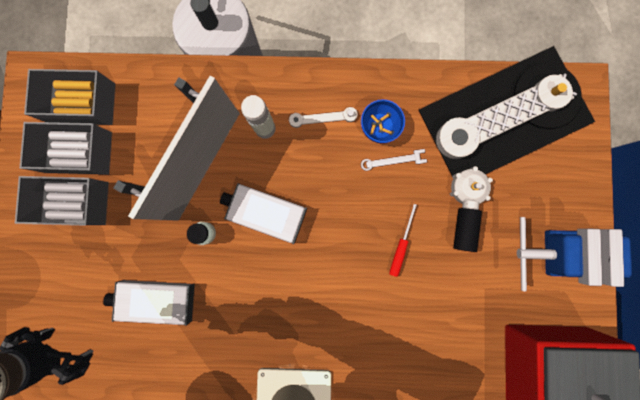

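View pics/scene1.png

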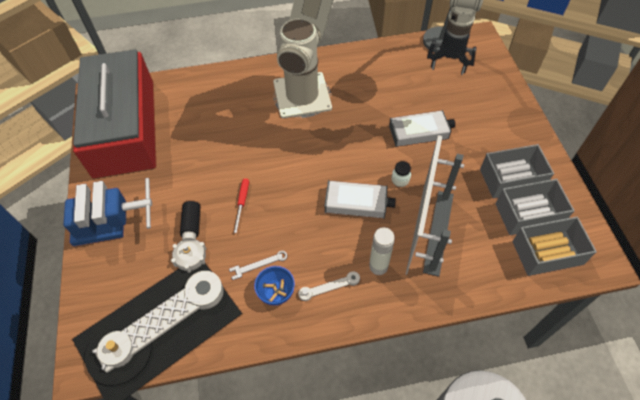

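The top view shows two tins. The rightmost one (smallest y) is at px (265,212), with its cap at (226,199) pointing at the guard. The panel's top edge runs from about (132,215) to (212,78). The jar is at (202,232) and the spray can at (257,114). The scene view agrees.

```bash
python3 - <<'E'
from h import *
im=cv2.imread('pics/top1.png')[60:250,110:320]
cv2.imwrite('pics/crop.png',cv2.resize(im,None,fx=3,fy=3,interpolation=cv2.INTER_CUBIC))
for n in ['top','scene']:
    M=model(n); camera(n)
    ms=[m for m in masks_of('tin',n) if abs(w(M,m['at'],.04)[1]-.09)<.06]
    p=ms[0]['pixels'].astype(np.uint8); c=max(cv2.findContours(p,0,2)[0],key=cv2.contourArea)
    q=cv2.boxPoints(cv2.minAreaRect(c)); print(n,q.round(1).tolist(),[w(M,x,.022).round(3).tolist() for x in q])
E
```

```text
top [[214.10000610351562, 214.1999969482422], [227.1999969482422, 177.89999389648438], [307.8999938964844, 207.10000610351562], [294.79998779296875, 243.39999389648438]] [[0.496, 0.227, 0.022], [0.595, 0.196, 0.022], [0.522, -0.024, 0.022], [0.425, 0.008, 0.022]]
scene [[323.3999938964844, 211.1999969482422], [326.6000061035156, 179.0], [397.0, 186.0], [393.79998779296875, 218.3000030517578]] [[0.53, -0.025, 0.022], [0.411, 0.011, 0.022], [0.486, 0.231, 0.022], [0.601, 0.188, 0.022]]
```

View pics/crop.png

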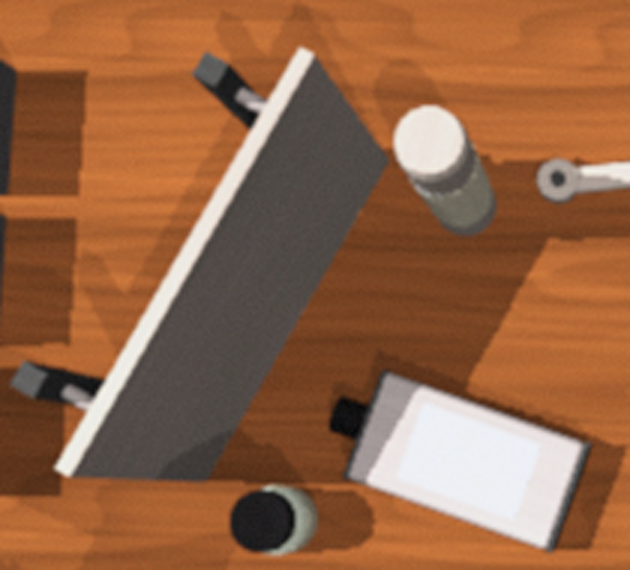

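The crop shows these points (crop px):
- Tin top-face corners: (387,372), (348,478), (587,447), (548,546).
- Cap: (348,418).
- Panel bottom edge: (386,158) to (212,480).
- Panel top front edge: (315,57) to (75,475).
- Post tops: (210,70) and (30,380).

Next I turn these into world positions.

```bash
python3 - <<'E'
from h import *
M=model('top')
def g(x,y,z): return w(M,(x/3+110-.3,y/3+60-.3),z)
d={'tin':[(387,372,.044),(348,478,.044),(587,447,.044),(548,546,.044)],'cap':[(348,418,.03)],'bot':[(386,158,.003),(212,480,.003)],'top':[(315,57,.257),(75,475,.257)],'post':[(210,70,.23),(30,380,.23)],'spray':[(430,140,.2)],'jar':[(263,520,.075)]}
for k,v in d.items(): print(k,[g(*x).round(3).tolist() for x in v])
t=[g(*x) for x in d['tin']]; ax=(t[0]+t[1]-t[2]-t[3])/2; print('tin len',np.linalg.norm(ax),'yaw',np.degrees(np.arctan2(ax[1],ax[0])),'foot',(t[2]+t[3])/2)
for k in ['bot','top','post']:
    a,b=[g(*x) for x in d[k]]; e=b-a; n=np.array([-e[1],e[0]]); n*=np.sign(n[1]); print(k,np.linalg.norm(e),'normal yaw',np.degrees(np.arctan2(e[0]*-1,e[1])),'mid',(a+b)/2)
print(get_obs())
E
```

```text
tin [[0.578, 0.159, 0.044], [0.484, 0.189, 0.044], [0.516, -0.018, 0.044], [0.43, 0.013, 0.044]]
cap [[0.537, 0.195, 0.03]]
bot [[0.781, 0.177, 0.003], [0.479, 0.324, 0.003]]
top [[0.778, 0.173, 0.257], [0.479, 0.326, 0.257]]
post [[0.777, 0.258, 0.23], [0.546, 0.375, 0.23]]
spray [[0.738, 0.1, 0.2]]
jar [[0.447, 0.252, 0.075]]
tin len 0.1861042330999282 yaw 71.89811342090923 foot [ 0.47309402 -0.00253217  0.044     ]
bot 0.3354894145940447 normal yaw 64.16384282477789 mid [0.6304322  0.25039803 0.003     ]
top 0.3354844633559439 normal yaw 63.02404339279645 mid [0.6285567 0.2494842 0.257    ]
post 0.25894710677039184 normal yaw 63.00598326979038 mid [0.66173003 0.31664053 0.23      ]
{'clock': 0.9, 'joint_pos': array([ 1.11301028e+00,  2.40583675e-01,  5.01877495e-03,  1.33519930e+00,
       -1.72787808e-05,  1.57080905e+00]), 'joint_vel': array([-8.72182145e-04,  8.92538269e-05, -6.55819185e-04, -9.37483977e-04,
        1.60322334e-03, -3.86387981e-04]), 'tau': array([ 1.91558138e-04, -3.72195482e+01,  2.52693450e+01,  1.06242969e-03,
       -2.30417372e-04, -5.81931729e-06]), 'eef_pos': array([0.22099115, 0.44852301, 0.20332181]), 'tool_rot': array([2.26905756e-01, 9.73916720e-01, 1.36833724e-05, 1.20585484e-05]), 'ft_force': array([-0.46330298,  0.34049328, -0.00824613]), 'ft_torque': array([-0.00150687, -0.00690337, -0.0285784 ]), 'grip_width': 0.0854489835896962}
```

```bash
cat >> h.py <<'E'
def plan(p1,R1,n,grip,n_per=5):
    """rows (tool frame) from the present pose to p1,R1 in n rows"""
    o=get_obs(); p0=np.array(o['eef_pos']); R0=R.from_quat(o['tool_rot']); rv=(R0.inv()*R1).as_rotvec()/n
    dp=(np.array(p1)-p0)/n
    for i in range(n):
        Ri=R0*R.from_rotvec(rv*i)
        print([*np.round(Ri.inv().apply(dp)*1000,1).tolist(),*np.round(np.degrees(rv),2).tolist(),grip], '' if (i+1)%n_per else '\n')
def tool(yaw,pitch):
    """x tool along yaw when pitch 0 (tool down); pitch lifts x (deg)"""
    c,s=np.cos(np.radians(yaw)),np.sin(np.radians(yaw))
    return R.from_matrix(np.array([[c,s,0],[s,-c,0],[0,0,-1.]]))*R.from_euler('y',pitch,degrees=True)
E
python3 - <<'E'
from h import *
print(tool(71.9,60).as_matrix().round(2))
plan((.36,.25,.2),tool(110,0),8,60)
E
```

```text
[[ 0.16  0.95  0.27]
 [ 0.48 -0.31  0.82]
 [ 0.87  0.   -0.5 ]]
[-26.6, -14.6, 0.4, 0.0, 0.0, 5.47, 60] 
[-27.8, -12.0, 0.4, 0.0, 0.0, 5.47, 60] 
[-28.8, -9.3, 0.4, 0.0, 0.0, 5.47, 60] 
[-29.6, -6.5, 0.4, 0.0, 0.0, 5.47, 60] 
[-30.1, -3.6, 0.4, 0.0, 0.0, 5.47, 60] 

[-30.3, -0.7, 0.4, 0.0, 0.0, 5.47, 60] 
[-30.2, 2.1, 0.4, 0.0, 0.0, 5.47, 60] 
[-29.9, 5.0, 0.4, 0.0, 0.0, 5.47, 60]
```

Emit:
jog_arm([
  [[-27, -15, 0, 0, 0, 5.5, 60], [-28, -12, 0, 0, 0, 5.5, 60], [-29, -9, 0, 0, 0, 5.5, 60], [-29.5, -6.5, 0, 0, 0, 5.5, 60], [-30, -3.5, 0, 0, 0, 5.5, 60]],
])

```text
clock: 1.4
eef_pos: [0.3087, 0.3231, 0.2029]
tool_rot: [0.456, 0.89, 0.001, -0.0]
ft_force: [1.4, 0.2, -0.1]
grip_width: 0.06
```

Emit:
jog_arm([
  [[-30, -1, 0, 0, 0, 5.5, 60], [-30, 2, 0, 0, 0, 5.5, 60], [-30, 5, 0, 0, 0, 5.5, 60]],
])

```text
clock: 1.7
eef_pos: [0.3608, 0.2448, 0.2032]
tool_rot: [0.584, 0.812, 0.002, -0.0]
ft_force: [0.4, -1.2, 0.4]
grip_width: 0.0601
```

```bash
python3 - <<'E'
from h import *
st(); plan((.537,.194,.15),tool(71.9,0),8,60)
E
```

```text
1.7 [0.3608 0.2448 0.2032] [[-0.318, 0.948, 0.002], [0.948, 0.318, 0.003], [0.002, 0.002, -1.0]] [ 0.4 -1.2  0.4] 0.060133748911351786
[-13.0, 18.8, 6.7, 0.01, -0.02, 4.58, 60] 
[-11.5, 19.8, 6.7, 0.01, -0.02, 4.58, 60] 
[-9.9, 20.7, 6.7, 0.01, -0.02, 4.58, 60] 
[-8.2, 21.4, 6.7, 0.01, -0.02, 4.58, 60] 
[-6.4, 22.0, 6.7, 0.01, -0.02, 4.58, 60] 

[-4.7, 22.4, 6.7, 0.01, -0.02, 4.58, 60] 
[-2.8, 22.7, 6.7, 0.01, -0.02, 4.58, 60] 
[-1.0, 22.9, 6.7, 0.01, -0.02, 4.58, 60]
```

Emit:
jog_arm([
  [[-13, 19, 6.5, 0, 0, 4.6, 60], [-11.5, 20, 6.5, 0, 0, 4.6, 60], [-10, 20.5, 6.5, 0, 0, 4.6, 60], [-8, 21.5, 6.5, 0, 0, 4.6, 60], [-6.5, 22, 6.5, 0, 0, 4.6, 60]],
])

```text
clock: 2.2
eef_pos: [0.4755, 0.2077, 0.1722]
tool_rot: [0.741, 0.671, 0.004, 0.0]
ft_force: [-0.6, -0.2, 1.2]
grip_width: 0.0601
```

Emit:
jog_arm([
  [[-4.5, 22.5, 6.5, 0, 0, 4.6, 60], [-3, 22.5, 6.5, 0, 0, 4.6, 60], [-1, 23, 6.5, 0, 0, 4.6, 60], [0, 0, 0, 0, 0, 0, 60]],
])

```text
clock: 2.6
eef_pos: [0.5457, 0.1846, 0.1506]
tool_rot: [0.821, 0.571, 0.003, -0.0]
ft_force: [-0.2, -0.2, -1.1]
grip_width: 0.0598
```

```bash
python3 - <<'E'
from h import *
st(); M=model('wrist'); im=camera('wrist')
for p,c in [((.537,.194,.022),(255,0,0)),((.537,.194,.039),(0,255,0)),((.472,-.007,.044),(0,0,255))]:
    q=proj(M,p); print(q.round(1)); cv2.circle(im,tuple(int(v) for v in q.round()),3,c,1)
save('wr1.png',im)
E
```

```text
2.6 [0.5457 0.1846 0.1506] [[0.347, 0.938, 0.005], [0.938, -0.347, 0.004], [0.006, 0.003, -1.0]] [-0.2 -0.2 -1.1] 0.05978024970386354
[306.9 167.9]
[306.1 172.2]
[317.9 389. ]
```

View pics/wr1.png

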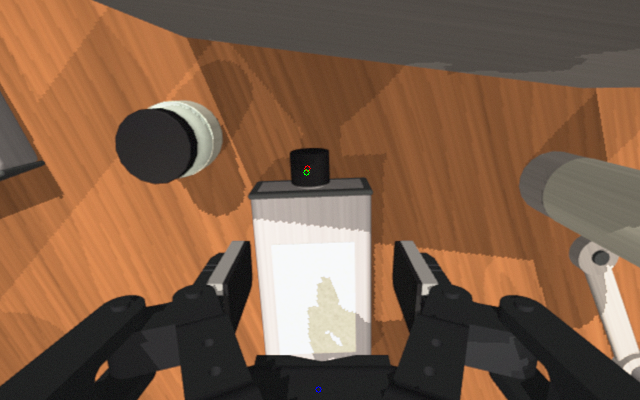

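The wrist view shows the cap at px (310,167), against a predicted (307,168), so it lies about 3 mm to the +x side. The tin's left edge runs (253,195) to (265,350) and its right edge (371,193) to (371,350).

```bash
python3 - <<'E'
from h import *
M=model('wrist'); c=w(M,(310,167),.026); print(c)
L=[w(M,q,.044) for q in [(251,195),(264,350)]]; Rr=[w(M,q,.044) for q in [(371,193),(371.5,350)]]
for a,b in (L,Rr): d=a-b; print(a,b,np.degrees(np.arctan2(d[1],d[0])))
m=(L[0]+Rr[0])/2; print(m)
yaw=71.9
plan((c[0],c[1],.012),tool(yaw,0),5,60)
E
```

```text
[0.53875445 0.1948968  0.026     ]
[0.4874902  0.19313174 0.044     ] [0.43970582 0.05178518 0.044     ] 71.32138381568222
[0.57936026 0.16101276 0.044     ] [0.53286913 0.01723306 0.044     ] 72.08139718898092
[0.53342523 0.17707225 0.044     ]
[1.3, -1.8, 27.8, 0.03, -0.06, -0.42, 60] 
[1.3, -1.8, 27.8, 0.03, -0.06, -0.42, 60] 
[1.4, -1.8, 27.8, 0.03, -0.06, -0.42, 60] 
[1.4, -1.7, 27.8, 0.03, -0.06, -0.42, 60] 
[1.5, -1.7, 27.8, 0.03, -0.06, -0.42, 60]
```

Emit:
jog_arm([
  [[1.5, -1.8, 28, 0, 0, -0.4, 60], [1.5, -1.8, 28, 0, 0, -0.4, 60], [1.5, -1.8, 27, 0, 0, -0.4, 60], [1.5, -1.7, 26, 0, 0, -0.4, 60], [1.5, -1.7, 26, 0, 0, -0.4, 60]],
])

```text
clock: 3.15
eef_pos: [0.5412, 0.1993, 0.0194]
tool_rot: [0.808, 0.59, 0.009, 0.001]
ft_force: [1.0, 0.5, 0.2]
grip_width: 0.0599
```

```bash
python3 - <<'E'
from h import *
st(); plan((.5393,.1965,.004),tool(71.7,0),2,60)
E
```

```text
3.15 [0.5412 0.1993 0.0194] [[0.304, 0.952, 0.015], [0.952, -0.305, 0.01], [0.014, 0.012, -1.0]] [1.  0.5 0.2] 0.0599322915185089
[-1.7, -0.5, 7.7, 0.33, -0.41, 0.28, 60] 
[-1.7, -0.5, 7.7, 0.33, -0.41, 0.28, 60]
```

Emit:
jog_arm([
  [[-1.7, -0.5, 7.5, 0.3, -0.4, 0.3, 60], [-1.7, -0.5, 7.5, 0.3, -0.4, 0.3, 60], [0, 0, 0, 0, 0, 0, 28], [0, 0, 0, 0, 0, 0, 28], [0, 0, 0, 0, 0, 0, 28]],
])

```text
clock: 3.65
eef_pos: [0.5369, 0.1972, 0.0045]
tool_rot: [0.81, 0.587, -0.001, 0.0]
ft_force: [-0.1, 0.1, 0.9]
grip_width: 0.0278
```

Emit:
jog_arm([
  [[0, 0, 0, 0, 0, 0, 28], [0, 0, 0, 0, 0, 0, 28], [0, 0, 0, 0, 0, 0, 28]],
])

```text
clock: 3.95
eef_pos: [0.5386, 0.1978, 0.007]
tool_rot: [0.81, 0.587, 0.001, 0.0]
ft_force: [-0.2, -0.3, 0.1]
grip_width: 0.0282
```

```bash
python3 - <<'E'
from h import *
st()
E
```

```text
3.95 [0.5386 0.1978 0.007 ] [[0.312, 0.95, 0.002], [0.95, -0.312, 0.0], [0.001, 0.002, -1.0]] [-0.2 -0.3  0.1] 0.028161982373201708
```

```bash
python3 - <<'E'
from h import *
im=camera('wrist'); save('wr2.png',im); 
E
```

```text
(no output)
```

View pics/wr2.png

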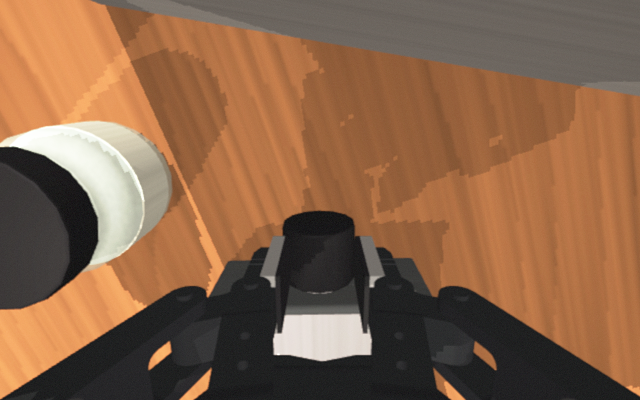

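The pads stand either side of the cap (columns 283 to 360). The width reached the commanded value, so I command a tighter closing to see whether it stops on the cap.

Emit:
jog_arm([
  [[0, 0, 0, 0, 0, 0, 15], [0, 0, 0, 0, 0, 0, 0], [0, 0, 0, 0, 0, 0, 0]],
])

```text
clock: 4.3
eef_pos: [0.5403, 0.1996, 0.012]
tool_rot: [0.81, 0.587, 0.004, 0.0]
ft_force: [-0.9, 0.6, 0.1]
grip_width: 0.0003
```

```bash
python3 - <<'E'
from h import *
st()
E
```

```text
4.3 [0.5403 0.1996 0.012 ] [[0.311, 0.95, 0.007], [0.95, -0.311, 0.005], [0.006, 0.005, -1.0]] [-0.9  0.6  0.1] 0.0002691957897346534
```

```bash
python3 - <<'E'
from h import *
M=model('wrist'); print(M[0],M[3].round(3).tolist())
im=camera('wrist'); a=np.hstack([im[150:,180:500]]); s=camera('scene')[130:260,300:460]
s=cv2.resize(s,(308,250)); save('wr3.png',np.hstack([a,s])); 
E
```

```text
356.501652085713 [[0.95, -0.301, -0.079, 0.562], [-0.311, -0.915, -0.257, 0.265], [0.005, 0.269, -0.963, 0.183], [0.0, 0.0, 0.0, 1.0]]
```

View pics/wr3.png

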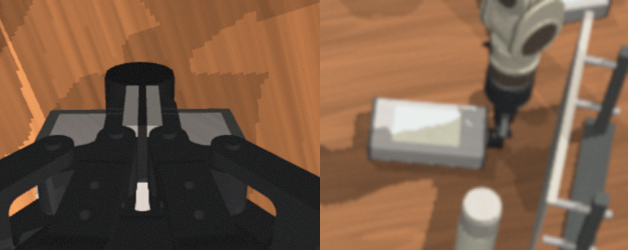

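Emit:
jog_arm([
  [[0, 0, 3, 0, 0, 0, 0], [0, 0, 3, 0, 0, 0, 0]],
])

```text
clock: 4.6
eef_pos: [0.541, 0.2014, 0.0097]
tool_rot: [0.809, 0.587, 0.006, -0.001]
ft_force: [-5.7, -0.9, 20.4]
grip_width: -0.0003
```

Emit:
jog_arm([
  [[0, 0, -8, 0, 0, 0, 20], [0, 0, -4, 0, 0, 0, 60], [-3, 0, 0, -0.3, -0.5, 0, 60], [0, 0, 0, 0, 0, 0, 60]],
])

```text
clock: 5.0
eef_pos: [0.5394, 0.198, 0.0215]
tool_rot: [0.81, 0.587, 0.003, 0.004]
ft_force: [0.9, -0.6, -0.2]
grip_width: 0.058
```

```bash
python3 - <<'E'
from h import *
st();plan((.5388,.1955,.006),tool(71.7,0),3,60)
save('wr4.png',camera('wrist'))
E
```

```text
5.0 [0.5394 0.198  0.0215] [[0.311, 0.95, 0.01], [0.951, -0.311, -0.003], [0.001, 0.01, -1.0]] [ 0.9 -0.6 -0.2] 0.0579904900101329
[-0.8, 0.0, 5.2, 0.2, -0.01, 0.07, 60] 
[-0.8, 0.0, 5.2, 0.2, -0.01, 0.07, 60] 
[-0.8, 0.1, 5.2, 0.2, -0.01, 0.07, 60]
```

View pics/wr4.png

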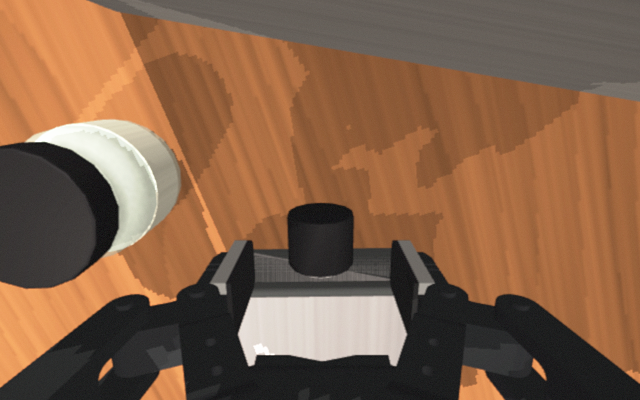

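The wrist view shows the cap at (320,245), about 64 px wide, so its depth agrees with z of about 22 mm. The pads are 142 px apart for 58 mm, so their tips sit about 30 mm short of the reported TCP. The 20 N touch on the cap's top says the same. I'll go lower by feel.

Emit:
jog_arm([
  [[-1.5, 0, 9, 0, 0, 0, 60], [-1.5, 0, 9, 0, 0, 0, 60], [-1, 0, 8, 0, 0, 0, 60], [0, 0, 6, 0, 0, 0, 60]],
])

```text
clock: 5.45
eef_pos: [0.5376, 0.1934, -0.0145]
tool_rot: [0.81, 0.587, 0.002, 0.004]
ft_force: [-0.1, 0.2, 0.1]
grip_width: 0.0599
```

```bash
python3 - <<'E'
from h import *
st();plan((.5382,.193,-.020),tool(71.7,0),2,60)
E
```

```text
5.45 [ 0.5376  0.1934 -0.0145] [[0.311, 0.95, 0.008], [0.95, -0.311, -0.003], [-0.001, 0.009, -1.0]] [-0.1  0.2  0.1] 0.05986737478588292
[-0.1, 0.3, 2.7, 0.24, 0.01, 0.09, 60] 
[-0.1, 0.3, 2.7, 0.24, 0.01, 0.09, 60]
```

Emit:
jog_arm([
  [[0, 0.3, 3, 0, 0, 0, 60], [0, 0, 1, 0, 0, 0, 45], [0, 0, 0, 0, 0, 0, 25], [0, 0, 0, 0, 0, 0, 10], [0, 0, 0, 0, 0, 0, 10]],
])

```text
clock: 5.95
eef_pos: [0.5366, 0.1926, -0.0208]
tool_rot: [0.81, 0.587, 0.001, 0.003]
ft_force: [-0.1, -1.1, -2.1]
grip_width: 0.0319
```

```bash
python3 - <<'E'
from h import *
st()
E
```

```text
5.95 [ 0.5366  0.1926 -0.0208] [[0.311, 0.95, 0.005], [0.95, -0.311, -0.004], [-0.003, 0.006, -1.0]] [-0.1 -1.1 -2.1] 0.03194729602421536
```

```bash
cat >> h.py <<'E'
n=np.array([.451,.893,0]); tg=np.array([-.893,.451,0]); F0=np.array([.6295,.250,0])
PT=np.array([-.208,0,-.021])   # foot pivot edge in tool frame while gripping
def pose(d,t,yaw,pitch,z):
    """pivot edge d in front of panel face, t along it"""
    Rr=tool(yaw,pitch); return F0-n*d+tg*t+[0,0,z]-Rr.apply(PT),Rr
def cur():
    o=get_obs(); Rr=R.from_quat(o['tool_rot']); P=np.array(o['eef_pos'])+Rr.apply(PT); x=Rr.as_matrix()[:,0]
    return np.array([-(P-F0)@n,(P-F0)@tg,np.degrees(np.arctan2(x[1],x[0])),np.degrees(np.arcsin(x[2])),P[2]])
def go(a1,k,grip=10):
    o=get_obs(); a0=cur(); print('now',a0.round(3)); p,Rr=np.array(o['eef_pos']),R.from_quat(o['tool_rot'])
    for i in range(1,k+1):
        p2,R2=pose(*(a0+(np.array(a1)-a0)*i/k))
        print([*np.round(Rr.inv().apply(p2-p)*1000,1).tolist(),*np.round(np.degrees((Rr.inv()*R2).as_rotvec()),2).tolist(),grip],'' if i%5 else '\n'); p,Rr=p2,R2
E
python3 - <<'E'
from h import *
a=cur(); go([a[0],a[1],a[2],40,.003],10)
E
```

```text
now [ 2.9900e-01  2.6000e-02  7.1885e+01 -1.6000e-01  1.0000e-03]
[0.7, -0.1, -14.8, 0.33, 4.02, 0.01, 10] 
[1.0, -0.0, -14.8, 0.0, 4.02, -0.0, 10] 
[1.0, 0.0, -14.8, 0.0, 4.02, -0.0, 10] 
[1.0, -0.0, -14.8, -0.0, 4.02, 0.0, 10] 
[1.0, 0.0, -14.8, 0.0, 4.02, -0.0, 10] 

[1.0, -0.0, -14.8, -0.0, 4.02, 0.0, 10] 
[1.1, -0.0, -14.8, 0.0, 4.02, -0.0, 10] 
[1.1, -0.0, -14.8, 0.0, 4.02, 0.0, 10] 
[1.1, 0.0, -14.8, -0.0, 4.02, 0.0, 10] 
[1.1, -0.0, -14.8, 0.0, 4.02, -0.0, 10]
```

Emit:
jog_arm([
  [[1, 0, -15, 0.3, 4, 0, 10], [1, 0, -15, 0, 4, 0, 10], [1, 0, -15, 0, 4, 0, 10], [1, 0, -15, 0, 4, 0, 10], [1, 0, -15, 0, 4, 0, 10]],
])

```text
clock: 6.45
eef_pos: [0.5335, 0.1886, 0.0535]
tool_rot: [0.795, 0.58, 0.142, -0.104]
ft_force: [-0.7, -0.4, -3.1]
grip_width: 0.0324
```

```bash
python3 - <<'E'
from h import *
st(); a=cur(); go([a[0],a[1],70,52,.003],8)
E
```

```text
6.45 [0.5335 0.1886 0.0535] [[0.287, 0.952, 0.105], [0.894, -0.305, 0.329], [0.345, -0.0, -0.938]] [-0.7 -0.4 -3.1] 0.032440411058802854
now [2.9800e-01 2.6000e-02 7.2209e+01 2.0211e+01 1.0000e-03]
[0.8, 0.9, -14.7, -0.13, 3.97, 0.25, 10] 
[1.0, 0.9, -14.7, -0.12, 3.97, 0.25, 10] 
[1.0, 0.9, -14.6, -0.14, 3.97, 0.24, 10] 
[1.1, 0.9, -14.6, -0.15, 3.97, 0.23, 10] 
[1.1, 0.8, -14.6, -0.17, 3.97, 0.22, 10] 

[1.1, 0.8, -14.6, -0.19, 3.97, 0.21, 10] 
[1.1, 0.7, -14.6, -0.2, 3.97, 0.19, 10] 
[1.1, 0.7, -14.6, -0.21, 3.97, 0.18, 10]
```

Emit:
jog_arm([
  [[1, 0.9, -14.7, -0.1, 4, 0.25, 10], [1, 0.9, -14.7, -0.1, 4, 0.25, 10], [1, 0.9, -14.6, -0.1, 4, 0.25, 10], [1.1, 0.9, -14.6, -0.15, 4, 0.25, 10], [1.1, 0.8, -14.6, -0.2, 4, 0.2, 10]],
])

```text
clock: 6.95
eef_pos: [0.5268, 0.1561, 0.123]
tool_rot: [0.764, 0.543, 0.284, -0.201]
ft_force: [-0.8, -0.9, -4.1]
grip_width: 0.0325
```

Emit:
jog_arm([
  [[1.1, 0.8, -14.6, -0.2, 4, 0.2, 10], [1.1, 0.7, -14.6, -0.2, 4, 0.2, 10], [1.1, 0.7, -14.6, -0.2, 4, 0.2, 10]],
])

```text
clock: 7.25
eef_pos: [0.5178, 0.1264, 0.1569]
tool_rot: [0.734, 0.513, 0.366, -0.254]
ft_force: [0.2, -0.2, -4.9]
grip_width: 0.0324
```

```bash
python3 - <<'E'
from h import *
st(); a=cur(); go([.18,.026,63.2,62,.003],10)
E
```

```text
7.25 [0.5178 0.1264 0.1569] [[0.205, 0.939, 0.277], [0.567, -0.345, 0.748], [0.798, 0.004, -0.603]] [ 0.2 -0.2 -4.9] 0.03240239701106848
now [3.0200e-01 2.7000e-02 7.0119e+01 5.2924e+01 4.0000e-03]
[7.4, 3.0, 6.2, -0.21, 0.91, 0.42, 10] 
[7.4, 3.1, 6.5, -0.56, 0.91, 0.4, 10] 
[7.3, 2.9, 6.6, -0.57, 0.91, 0.39, 10] 
[7.1, 2.7, 6.8, -0.57, 0.91, 0.39, 10] 
[7.0, 2.5, 6.9, -0.58, 0.91, 0.38, 10] 

[6.8, 2.4, 7.0, -0.59, 0.91, 0.37, 10] 
[6.6, 2.2, 7.1, -0.59, 0.91, 0.36, 10] 
[6.5, 2.0, 7.2, -0.6, 0.91, 0.35, 10] 
[6.3, 1.8, 7.3, -0.6, 0.91, 0.34, 10] 
[6.1, 1.6, 7.4, -0.61, 0.91, 0.33, 10]
```

Emit:
jog_arm([
  [[7.4, 3, 6.3, -0.3, 0.9, 0.4, 10], [7.3, 3, 6.5, -0.5, 0.9, 0.4, 10], [7.2, 2.9, 6.7, -0.6, 0.9, 0.4, 10], [7, 2.7, 6.9, -0.6, 0.9, 0.4, 10], [6.9, 2.5, 7, -0.6, 0.9, 0.4, 10]],
])

```text
clock: 7.75
eef_pos: [0.5479, 0.1597, 0.1614]
tool_rot: [0.74, 0.476, 0.398, -0.26]
ft_force: [-0.8, -0.6, -2.5]
grip_width: 0.0322
```

Emit:
jog_arm([
  [[6.7, 2.4, 7.1, -0.6, 0.9, 0.4, 10], [6.5, 2.2, 7.2, -0.6, 0.9, 0.4, 10], [6.4, 2, 7.3, -0.6, 0.9, 0.35, 10], [6.2, 1.8, 7.4, -0.6, 0.9, 0.35, 10], [6, 1.6, 7.5, -0.6, 0.9, 0.3, 10]],
])

```text
clock: 8.25
eef_pos: [0.5791, 0.1965, 0.1674]
tool_rot: [0.741, 0.441, 0.434, -0.261]
ft_force: [-0.9, -1.5, -1.0]
grip_width: 0.0326
```

```bash
python3 - <<'E'
from h import *
st(); a=cur(); go([.115,.026,63.2,62,.000],8)
E
```

```text
8.25 [0.5791 0.1965 0.1674] [[0.235, 0.88, 0.413], [0.427, -0.475, 0.769], [0.873, -0.005, -0.487]] [-0.9 -1.5 -1. ] 0.03259935720726778
now [ 1.9000e-01  2.5000e-02  6.1146e+01  6.0853e+01 -4.0000e-03]
[5.0, -0.7, 7.3, -0.31, 0.14, -0.13, 10] 
[5.0, -1.0, 7.4, 0.22, 0.14, -0.12, 10] 
[5.0, -0.9, 7.5, 0.23, 0.14, -0.12, 10] 
[5.0, -0.9, 7.5, 0.23, 0.14, -0.12, 10] 
[5.0, -0.8, 7.5, 0.23, 0.14, -0.12, 10] 

[5.0, -0.8, 7.5, 0.23, 0.14, -0.12, 10] 
[5.0, -0.7, 7.5, 0.23, 0.14, -0.12, 10] 
[4.9, -0.7, 7.5, 0.23, 0.14, -0.12, 10]
```

Emit:
jog_arm([
  [[5, -0.7, 7.3, -0.3, 0.15, -0.1, 10], [5, -1, 7.4, 0.2, 0.15, -0.1, 10], [5, -0.9, 7.5, 0.2, 0.15, -0.1, 10], [5, -0.9, 7.5, 0.2, 0.15, -0.1, 10], [5, -0.8, 7.5, 0.2, 0.15, -0.1, 10]],
])

```text
clock: 8.75
eef_pos: [0.597, 0.2384, 0.1694]
tool_rot: [0.737, 0.443, 0.436, -0.264]
ft_force: [-0.2, -1.9, -1.6]
grip_width: 0.0325
```

Emit:
jog_arm([
  [[5, -0.8, 7.5, 0.2, 0.15, -0.1, 10], [5, -0.7, 7.5, 0.2, 0.15, -0.1, 10], [4, -0.6, 6, 0.2, 0.15, -0.1, 10]],
])

```text
clock: 9.05
eef_pos: [0.6076, 0.2641, 0.1714]
tool_rot: [0.733, 0.447, 0.437, -0.269]
ft_force: [0.1, -1.3, -2.0]
grip_width: 0.0322
```

```bash
python3 - <<'E'
from h import *
st(); a=cur(); go([a[0]-.010,a[1],63.2,62,.002],5)
E
```

```text
9.05 [0.6076 0.2641 0.1714] [[0.219, 0.89, 0.401], [0.42, -0.457, 0.784], [0.881, -0.003, -0.473]] [ 0.1 -1.3 -2. ] 0.03222214289936394
now [ 1.1400e-01  2.7000e-02  6.2461e+01  6.1760e+01 -2.0000e-03]
[1.6, -0.2, 1.1, -0.28, 0.05, -0.07, 10] 
[1.6, -0.3, 1.2, 0.13, 0.05, -0.07, 10] 
[1.6, -0.3, 1.2, 0.13, 0.05, -0.07, 10] 
[1.6, -0.3, 1.2, 0.13, 0.05, -0.07, 10] 
[1.6, -0.3, 1.2, 0.13, 0.05, -0.07, 10]
```

Emit:
jog_arm([
  [[1.1, 0, 1.8, 0, 0, 0, 10], [1.1, 0, 1.8, 0, 0, 0, 10], [1.1, 0, 1.8, 0, 0, 0, 10], [1.1, 0, 1.8, 0, 0, 0, 10], [1.1, 0, 1.8, 0, 0, 0, 10]],
])

```text
clock: 9.55
eef_pos: [0.6125, 0.2749, 0.1713]
tool_rot: [0.733, 0.447, 0.437, -0.269]
ft_force: [-0.6, -0.7, -3.0]
grip_width: 0.0322
```

```bash
python3 - <<'E'
from h import *
st(); print(cur().round(4),get_obs()['ft_force']@n)
E
```

```text
9.55 [0.6125 0.2749 0.1713] [[0.22, 0.89, 0.4], [0.42, -0.456, 0.785], [0.881, -0.005, -0.474]] [-0.6 -0.7 -3. ] 0.03220493997633591
[ 1.02500e-01  2.79000e-02  6.23896e+01  6.17196e+01 -1.90000e-03] -0.9030262585116009
```

Emit:
jog_arm([
  [[0.6, 0, 1, 0, 0, 0, 10], [0.6, 0, 1, 0, 0, 0, 10], [0.6, 0, 1, 0, 0, 0, 10]],
])

```text
clock: 9.85
eef_pos: [0.6141, 0.2778, 0.1713]
tool_rot: [0.733, 0.446, 0.436, -0.269]
ft_force: [-2.2, -3.2, -0.7]
grip_width: 0.0319
```

Emit:
jog_arm([
  [[0.6, 0, 1, 0, 0, 0, 10], [0.6, 0, 1, 0, 0, 0, 10]],
])

```text
clock: 10.05
eef_pos: [0.6148, 0.279, 0.1712]
tool_rot: [0.734, 0.446, 0.436, -0.269]
ft_force: [-6.2, -8.5, 0.0]
grip_width: 0.0322
```

```bash
python3 - <<'E'
from h import *
print(cur().round(4),get_obs()['ft_force']@n)
im=camera('scene')[60:260,280:520]; save('sc2.png',cv2.resize(im,None,fx=3,fy=3,interpolation=cv2.INTER_CUBIC))
E
```

```text
[ 9.80000e-02  2.82000e-02  6.20937e+01  6.16643e+01 -1.90000e-03] -10.394336379043162
```

View pics/sc2.png

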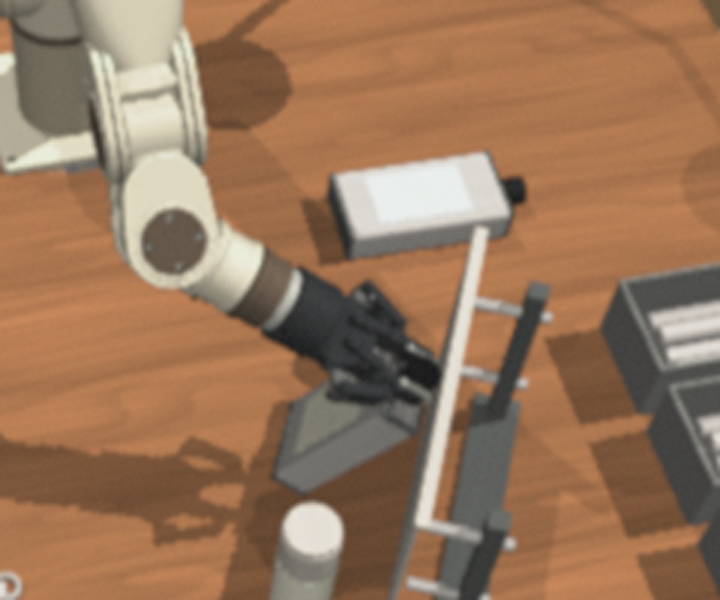

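The scene view shows the tin held at about 62°, with its cap touching the panel at crop (440,375). The 10 N reaction confirms contact. I'll ease off, release and withdraw.

Emit:
jog_arm([
  [[-0.5, 0, -1, 0, 0, 0, 10], [0, 0, 0, 0, 0, 0, 25], [0, 0, 0, 0, 0, 0, 40], [0, 0, 0, 0, 0, 0, 55], [0, 0, 0, 0, 0, 0, 55]],
])

```text
clock: 10.6
eef_pos: [0.6155, 0.2788, 0.1746]
tool_rot: [0.732, 0.446, 0.439, -0.269]
ft_force: [0.5, 0.3, -0.9]
grip_width: 0.0551
```

Emit:
jog_arm([
  [[0, 0, -10, 0, 0, 0, 60], [0, 0, -20, 0, 0, 0, 60], [0, 0, -25, 0, 0, 0, 60], [0, 0, -25, 0, 0, 0, 60], [0, 0, 0, 0, 0, 0, 60]],
])

```text
clock: 11.1
eef_pos: [0.5818, 0.2144, 0.2157]
tool_rot: [0.73, 0.448, 0.44, -0.27]
ft_force: [0.8, 0.3, 0.0]
grip_width: 0.0603
```

```bash
python3 - <<'E'
from h import *
st(); print(get_obs()['joint_pos'])
save('wr5.png',cv2.resize(np.hstack([camera('wrist'),camera('scene')]),(800,250),interpolation=cv2.INTER_AREA))
E
```

```text
11.1 [0.5818 0.2144 0.2157] [[0.212, 0.892, 0.4], [0.417, -0.453, 0.788], [0.884, -0.0, -0.468]] [0.8 0.3 0. ] 0.060312379607109175
[-0.10391899  0.22211018 -0.54962832  0.20449011  0.97103684  2.25731725]
```

View pics/wr5.png

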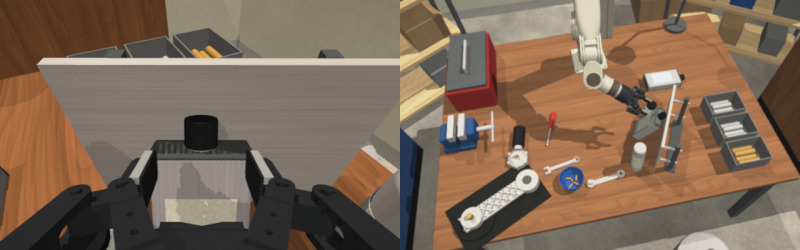

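The wrist view shows the tin leaning squarely on the panel with its cap resting on it and the gripper clear. The other objects are undisturbed. Next I shut the fingers and go behind the foot.

```bash
cat >> h.py <<'E'
TO=.027
def tipnow():
    o=get_obs(); Rr=R.from_quat(o['tool_rot']); q=np.array(o['eef_pos'])-Rr.apply([0,0,TO])-F0; x=Rr.as_matrix()
    print('tip d,t,z',np.round([-q@n,q@tg,q[2]],4),'yaw,pitch',np.degrees([np.arctan2(x[1,2],x[0,2]),np.arcsin(x[2,0])]).round(1),'F n,t,z',np.round([o['ft_force']@n,o['ft_force']@tg,o['ft_force'][2]],1),'t',o['clock'])
def totip(d,t,z,yaw,pitch,k,grip=0):
    tipnow(); Rr=tool(yaw,pitch); plan(F0-n*d+tg*t+[0,0,z]+Rr.apply([0,0,TO]),Rr,k,grip)
E
python3 - <<'E'
from h import *
totip(.24,.028,.06,63.2,60,10)
E
```

```text
tip d,t,z [0.076  0.0271 0.227 ] yaw,pitch [63.2 62.1] F n,t,z [-0.2 -0.   0.6] t 11.2
[-22.5, -0.1, -6.7, 0.0, -0.21, -0.01, 0] 
[-22.6, -0.1, -6.6, 0.0, -0.21, -0.01, 0] 
[-22.6, -0.1, -6.5, 0.0, -0.21, -0.01, 0] 
[-22.6, -0.1, -6.4, 0.0, -0.21, -0.01, 0] 
[-22.6, -0.1, -6.4, 0.0, -0.21, -0.01, 0] 

[-22.7, -0.1, -6.3, 0.0, -0.21, -0.01, 0] 
[-22.7, -0.1, -6.2, 0.0, -0.21, -0.01, 0] 
[-22.7, -0.1, -6.1, 0.0, -0.21, -0.01, 0] 
[-22.7, -0.1, -6.0, 0.0, -0.21, -0.01, 0] 
[-22.7, -0.1, -5.9, 0.0, -0.21, -0.01, 0]
```

Emit:
jog_arm([
  [[-15, 0, -15, 0, 0, 0, 30], [-22.5, 0, -7, 0, 0, 0, 0], [-22.5, 0, -6.5, 0, -0.2, 0, 0], [-22.5, 0, -6.5, 0, -0.2, 0, 0], [-22.5, 0, -6.5, 0, -0.2, 0, 0]],
])

```text
clock: 11.7
eef_pos: [0.5441, 0.141, 0.1408]
tool_rot: [0.728, 0.455, 0.437, -0.267]
ft_force: [0.6, -0.4, -1.0]
grip_width: -0.0003
```

Emit:
jog_arm([
  [[-22.5, 0, -6.5, 0, -0.2, 0, 0], [-22.5, 0, -6, 0, -0.2, 0, 0], [-22.5, 0, -6, 0, -0.2, 0, 0], [-22.5, 0, -6, 0, -0.2, 0, 0], [-22.5, 0, -6, 0, -0.2, 0, 0]],
])

```text
clock: 12.2
eef_pos: [0.5076, 0.0689, 0.051]
tool_rot: [0.731, 0.46, 0.43, -0.264]
ft_force: [1.5, -0.2, 0.1]
grip_width: 0.0002
```

```bash
python3 - <<'E'
from h import *
print(get_obs()['joint_pos'],get_obs()['grip_width'])
totip(.165,.028,.030,63.2,60,5)
E
```

```text
[-0.46394305  0.53385602 -0.59416498  0.45332308  1.05746567  1.54728081] 0.00018162638759764801
tip d,t,z [0.2402 0.0269 0.0642] yaw,pitch [63.8 60.6] F n,t,z [ 0.4 -1.4  0.1] t 12.2
[1.4, -0.0, 16.4, -0.1, -0.12, 0.19, 0] 
[1.4, -0.0, 16.4, -0.1, -0.12, 0.19, 0] 
[1.4, -0.1, 16.4, -0.1, -0.12, 0.19, 0] 
[1.5, -0.1, 16.4, -0.1, -0.12, 0.19, 0] 
[1.5, -0.1, 16.4, -0.1, -0.12, 0.19, 0]
```

Emit:
jog_arm([
  [[1.4, 0, 16.5, 0, 0, 0.2, 0], [1.4, 0, 16.5, 0, 0, 0.2, 0], [1.4, 0, 16.5, 0, 0, 0, 0], [1.5, 0, 16.5, 0, 0, 0, 0], [1.5, 0, 15, 0, 0, 0, 0]],
])

```text
clock: 12.7
eef_pos: [0.542, 0.1361, 0.0108]
tool_rot: [0.734, 0.455, 0.427, -0.266]
ft_force: [0.4, 0.0, -1.1]
grip_width: -0.0001
```

Emit:
jog_arm([
  [[2, 0, 4, 0, 0, 0, 0], [2, 0, 4, 0, 0, 0, 0], [2, 0, 4, 0, 0, 0, 0]],
])

```text
clock: 13.0
eef_pos: [0.5472, 0.1514, 0.0083]
tool_rot: [0.734, 0.457, 0.426, -0.268]
ft_force: [0.1, -0.0, -0.4]
grip_width: -0.0002
```

```bash
python3 - <<'E'
from h import *
tipnow()
E
```

```text
tip d,t,z [0.1487 0.0287 0.0216] yaw,pitch [64.1 60.4] F n,t,z [-0.  -0.1 -0.4] t 13.0
```

Emit:
jog_arm([
  [[4, 0, 0.5, 0, 0, 0, 0], [4, 0, 0.5, 0, 0, 0, 0], [2, 0, 2.6, 0, 0, 0, 0], [2, 0, 2.6, 0, 0, 0, 0], [2, 0, 2.6, 0, 0, 0, 0]],
])

```text
clock: 13.5
eef_pos: [0.555, 0.1638, 0.0176]
tool_rot: [0.734, 0.456, 0.426, -0.267]
ft_force: [-2.0, -5.0, -0.0]
grip_width: 0.0
```

Emit:
jog_arm([
  [[2, 0, 2.6, 0, 0, 0, 0], [2, 0, 2.6, 0, 0, 0, 0], [2, 0, 2.6, 0, 0, 0, 0]],
])

```text
clock: 13.8
eef_pos: [0.5591, 0.1717, 0.0178]
tool_rot: [0.736, 0.455, 0.425, -0.266]
ft_force: [-1.5, -3.6, -0.6]
grip_width: -0.0003
```

```bash
python3 - <<'E'
from h import *
tipnow()
E
```

```text
tip d,t,z [0.1251 0.0274 0.0312] yaw,pitch [63.7 60.2] F n,t,z [-3.9 -0.3 -0.6] t 13.8
```

Emit:
jog_arm([
  [[1.8, 0, 2.6, 0, 0, 0, 0], [1.8, 0, 2.6, 0, 0, 0, 0], [1.8, 0, 2.6, 0, 0, 0, 0], [1.8, 0, 2.6, 0, 0, 0, 0]],
])

```text
clock: 14.2
eef_pos: [0.5647, 0.1839, 0.0182]
tool_rot: [0.736, 0.454, 0.425, -0.266]
ft_force: [-1.8, -2.9, -0.6]
grip_width: 0.0001
```

Emit:
jog_arm([
  [[1.8, 0, 2.6, 0, 0, 0, 0], [1.8, 0, 2.6, 0, 0, 0, 0], [1.8, 0, 2.6, 0, 0, 0, 0]],
])

```text
clock: 14.5
eef_pos: [0.5691, 0.1934, 0.019]
tool_rot: [0.736, 0.454, 0.425, -0.266]
ft_force: [-0.8, -3.2, -1.2]
grip_width: -0.0002
```

```bash
python3 - <<'E'
from h import *
tipnow(); 
im=np.hstack([camera('wrist'),camera('scene')[60:260,280:520].repeat(2,0).repeat(2,1)]); save('wr6.png',cv2.resize(im,(800,286),interpolation=cv2.INTER_AREA))
E
```

```text
tip d,t,z [0.1012 0.0282 0.0324] yaw,pitch [63.8 60.2] F n,t,z [-3.2 -0.7 -1.2] t 14.5
```

View pics/wr6.png

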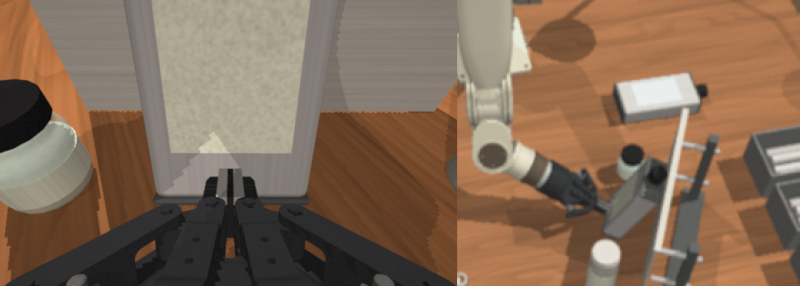

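The foot is centred under the fingers and sliding at about 4 N. The tin is square to the panel at roughly 71°. I'll back off and raise the contact to mid-height, so the fingers steady the tin as it drops upright.

```bash
python3 - <<'E'
from h import *
totip(.135,.028,.085,63.2,72,6)
E
```

```text
tip d,t,z [0.1008 0.0283 0.0329] yaw,pitch [63.8 60.2] F n,t,z [-0.7  0.7 -0.2] t 14.6
[5.6, -0.0, -9.4, -0.09, 1.96, -0.02, 0] 
[5.9, 0.0, -9.2, -0.09, 1.96, -0.02, 0] 
[6.2, 0.0, -9.0, -0.09, 1.96, -0.02, 0] 
[6.6, 0.0, -8.7, -0.09, 1.96, -0.02, 0] 
[6.8, 0.1, -8.5, -0.09, 1.96, -0.02, 0] 

[7.1, 0.1, -8.3, -0.09, 1.96, -0.02, 0]
```

Emit:
jog_arm([
  [[0, 0, -10, 0, 0, 0, 0], [5.6, 0, -9.4, 0, 2, 0, 0], [6, 0, -9, 0, 2, 0, 0], [7, 0, -8, 0, 2, 0, 0], [8, 0, -7, 0, 2, 0, 0]],
])

```text
clock: 15.1
eef_pos: [0.5586, 0.1728, 0.0689]
tool_rot: [0.698, 0.438, 0.48, -0.3]
ft_force: [0.6, -0.0, 0.2]
grip_width: -0.0001
```

Emit:
jog_arm([
  [[8.5, 0, -3, 0, 2, 0, 0], [9, 0, -2, 0, 2, 0, 0]],
])

```text
clock: 15.3
eef_pos: [0.56, 0.1741, 0.0898]
tool_rot: [0.679, 0.428, 0.507, -0.316]
ft_force: [0.3, 0.6, -0.5]
grip_width: 0.0
```

```bash
python3 - <<'E'
from h import *
totip(.100,.028,.088,63.2,72,4)
E
```

```text
tip d,t,z [0.125  0.0274 0.0976] yaw,pitch [64.2 73.3] F n,t,z [ 0.6  0.  -0.5] t 15.3
[-0.7, 0.1, 6.6, -0.24, -0.33, 0.13, 0] 
[-0.6, 0.0, 6.6, -0.24, -0.33, 0.13, 0] 
[-0.6, 0.0, 6.6, -0.24, -0.33, 0.13, 0] 
[-0.5, -0.0, 6.7, -0.24, -0.33, 0.13, 0]
```

Emit:
jog_arm([
  [[0, 0, 6.5, -0.2, -0.3, 0.1, 0], [0, 0, 6.5, -0.2, -0.3, 0.1, 0], [0, 0, 6.5, 0, 0, 0.1, 0], [0.5, 0, 4, 0, 0, 0, 0]],
])

```text
clock: 15.7
eef_pos: [0.5716, 0.1956, 0.0867]
tool_rot: [0.68, 0.427, 0.506, -0.313]
ft_force: [0.3, -0.7, 0.7]
grip_width: -0.0001
```

Emit:
jog_arm([
  [[0.9, 0, 2.8, 0, 0, 0, 0], [0.9, 0, 2.8, 0, 0, 0, 0], [0.9, 0, 2.8, 0, 0, 0, 0]],
])

```text
clock: 16.0
eef_pos: [0.5759, 0.2047, 0.0877]
tool_rot: [0.679, 0.428, 0.507, -0.314]
ft_force: [-0.6, -0.5, 0.1]
grip_width: -0.0002
```

```bash
python3 - <<'E'
from h import *
tipnow()
E
```

```text
tip d,t,z [0.0905 0.0271 0.0955] yaw,pitch [64.  73.2] F n,t,z [-0.7  0.3  0.1] t 16.0
```

Emit:
jog_arm([
  [[0.9, 0, 2.8, 0, 0, 0, 0], [0.9, 0, 2.8, 0, 0, 0, 0], [0.9, 0, 2.8, 0, 0, 0, 0]],
])

```text
clock: 16.3
eef_pos: [0.5802, 0.2132, 0.0882]
tool_rot: [0.679, 0.428, 0.507, -0.314]
ft_force: [0.3, -0.5, 1.8]
grip_width: 0.0002
```

Emit:
jog_arm([
  [[0.9, 0, 2.8, 0, 0, 0, 0], [0.9, 0, 2.8, 0, 0, 0, 0]],
])

```text
clock: 16.5
eef_pos: [0.5829, 0.2183, 0.0879]
tool_rot: [0.68, 0.427, 0.507, -0.313]
ft_force: [-2.3, -6.9, -0.8]
grip_width: -0.0003
```

```bash
python3 - <<'E'
from h import *
tipnow()
E
```

```text
tip d,t,z [0.0752 0.027  0.0957] yaw,pitch [63.9 73.2] F n,t,z [-7.3 -1.  -0.8] t 16.5
```

Emit:
jog_arm([
  [[0.6, 0, 1.9, 0, 0, 0, 0], [0.6, 0, 1.9, 0, 0, 0, 0], [0.6, 0, 1.9, 0, 0, 0, 0]],
])

```text
clock: 16.8
eef_pos: [0.5852, 0.2218, 0.0872]
tool_rot: [0.682, 0.425, 0.507, -0.313]
ft_force: [-4.0, -7.1, 1.5]
grip_width: 0.0001
```

```bash
python3 - <<'E'
from h import *
tipnow()
E
```

```text
tip d,t,z [0.071  0.0266 0.0951] yaw,pitch [63.6 73.1] F n,t,z [-8.2  0.4  1.5] t 16.8
```

Emit:
jog_arm([
  [[0.7, 0, 2.2, 0, 0, 0, 0], [0.7, 0, 2.2, 0, 0, 0, 0], [0.7, 0, 2.2, 0, 0, 0, 0]],
])

```text
clock: 17.1
eef_pos: [0.5878, 0.2256, 0.0864]
tool_rot: [0.684, 0.422, 0.506, -0.312]
ft_force: [-3.7, -6.7, 0.3]
grip_width: 0.0003
```

Emit:
jog_arm([
  [[0.7, 0, 2.2, 0, 0, 0, 0], [0.7, 0, 2.2, 0, 0, 0, 0], [0.7, 0, 2.2, 0, 0, 0, 0]],
])

```text
clock: 17.4
eef_pos: [0.5901, 0.2299, 0.0854]
tool_rot: [0.686, 0.42, 0.505, -0.312]
ft_force: [-3.9, -5.5, 0.1]
grip_width: -0.0
```

```bash
python3 - <<'E'
from h import *
tipnow()
E
```

```text
tip d,t,z [0.0616 0.0261 0.0934] yaw,pitch [63.2 72.9] F n,t,z [-6.7  1.   0.1] t 17.4
```

Emit:
jog_arm([
  [[0.8, 0, 2.2, 0, 0, 0, 0], [0.8, 0, 2.2, 0, 0, 0, 0], [0.8, 0, 2.2, 0, 0, 0, 0]],
])

```text
clock: 17.7
eef_pos: [0.5921, 0.2344, 0.0841]
tool_rot: [0.689, 0.417, 0.504, -0.312]
ft_force: [-2.4, -5.1, -1.0]
grip_width: -0.0002
```

Emit:
jog_arm([
  [[0.8, 0, 2.2, 0, 0, 0, 0], [0.8, 0, 2.2, 0, 0, 0, 0]],
])

```text
clock: 17.9
eef_pos: [0.5937, 0.2373, 0.0828]
tool_rot: [0.691, 0.415, 0.503, -0.312]
ft_force: [-2.6, -4.3, 0.5]
grip_width: -0.0
```

```bash
python3 - <<'E'
from h import *
tipnow()
E
```

```text
tip d,t,z [0.0533 0.0264 0.0909] yaw,pitch [62.8 72.6] F n,t,z [-5.   0.4  0.5] t 17.9
```

Emit:
jog_arm([
  [[0.7, 0, 1.7, 0, 0, 0, 0], [0.7, 0, 1.7, 0, 0, 0, 0], [0.7, 0, 1.7, 0, 0, 0, 0]],
])

```text
clock: 18.2
eef_pos: [0.5954, 0.2406, 0.0814]
tool_rot: [0.693, 0.413, 0.502, -0.312]
ft_force: [-2.1, -4.6, -1.3]
grip_width: -0.0001
```

```bash
python3 - <<'E'
from h import *
tipnow()
E
```

```text
tip d,t,z [0.0495 0.0264 0.0895] yaw,pitch [62.6 72.4] F n,t,z [-5.1 -0.2 -1.3] t 18.2
```

Emit:
jog_arm([
  [[0.9, 0, 1.5, 0, 0, 0.2, 0], [0.9, 0, 1.5, 0, 0, 0.2, 0]],
])

```text
clock: 18.4
eef_pos: [0.5966, 0.2431, 0.0807]
tool_rot: [0.696, 0.409, 0.499, -0.314]
ft_force: [-0.2, -3.9, -2.4]
grip_width: -0.0001
```

Emit:
jog_arm([
  [[0.7, 0, 1.2, 0, 0, 0, 0]],
])

```text
clock: 18.5
eef_pos: [0.5972, 0.2443, 0.0806]
tool_rot: [0.697, 0.409, 0.499, -0.314]
ft_force: [-1.8, -2.4, -2.1]
grip_width: -0.0006
```

```bash
python3 - <<'E'
from h import *
tipnow()
E
```

```text
tip d,t,z [0.0454 0.0266 0.0888] yaw,pitch [62.5 72.2] F n,t,z [-3.   0.5 -2.1] t 18.5
```

Emit:
jog_arm([
  [[0.4, 0, 1.1, 0, 0, 0, 0], [0.4, 0, 1.1, 0, 0, 0, 0], [0.4, 0, 1.1, 0, 0, 0, 0]],
])

```text
clock: 18.8
eef_pos: [0.5987, 0.2474, 0.0802]
tool_rot: [0.697, 0.408, 0.499, -0.314]
ft_force: [-5.8, -9.2, -0.3]
grip_width: 0.0
```

```bash
python3 - <<'E'
from h import *
tipnow()
im=np.hstack([camera('wrist'),camera('scene')[60:260,280:520].repeat(2,0).repeat(2,1)]); save('wr7.png',cv2.resize(im,(800,286),interpolation=cv2.INTER_AREA))
E
```

```text
tip d,t,z [0.0419 0.0266 0.0885] yaw,pitch [62.5 72.1] F n,t,z [-10.9   1.   -0.3] t 18.8
```

View pics/wr7.png

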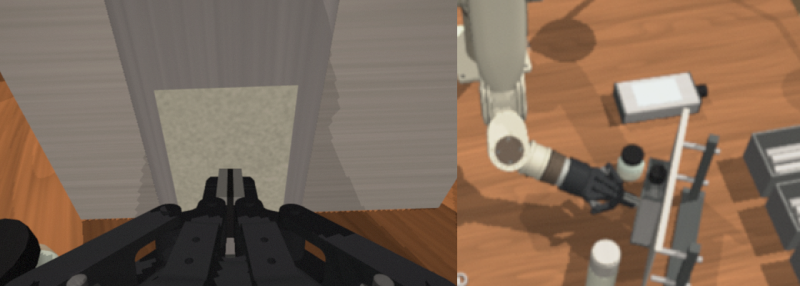

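The tin is upright, square against the panel and reading 10.9 N. I'll hold a steady push of about 10 N for a moment.

Emit:
jog_arm([
  [[0.1, 0, 0.3, 0, 0, 0, 0], [0.1, 0, 0.3, 0, 0, 0, 0]],
])

```text
clock: 19.1
eef_pos: [0.5987, 0.2473, 0.0802]
tool_rot: [0.698, 0.408, 0.499, -0.314]
ft_force: [-2.4, -5.6, -0.8]
grip_width: -0.0003
```

```bash
python3 - <<'E'
from h import *
tipnow()
E
```

```text
tip d,t,z [0.042  0.0266 0.0885] yaw,pitch [62.5 72.1] F n,t,z [-6.1 -0.4 -0.8] t 19.1
```

Emit:
jog_arm([
  [[0.2, 0, 0.8, 0, 0, 0, 0], [0.2, 0, 0.7, 0, 0, 0, 0]],
])

```text
clock: 19.3
eef_pos: [0.5988, 0.2476, 0.0802]
tool_rot: [0.698, 0.406, 0.499, -0.314]
ft_force: [-6.4, -10.4, 0.1]
grip_width: -0.0
```

Emit:
jog_arm([
  [[0.2, 0, 0.7, 0, 0, 0, 0]],
])

```text
clock: 19.4
eef_pos: [0.5988, 0.2476, 0.0802]
tool_rot: [0.699, 0.406, 0.499, -0.314]
ft_force: [-6.5, -9.4, 0.9]
grip_width: -0.0
```

Emit:
jog_arm([
  [[0.2, 0, 0.6, 0, 0, 0, 0]],
])

```text
clock: 19.5
eef_pos: [0.5988, 0.2475, 0.0802]
tool_rot: [0.699, 0.405, 0.498, -0.314]
ft_force: [-5.0, -8.0, 0.9]
grip_width: 0.0001
```

```bash
python3 - <<'E'
from h import *
tipnow()
E
```

```text
tip d,t,z [0.0418 0.0267 0.0884] yaw,pitch [62.3 72.1] F n,t,z [-9.4  0.9  0.9] t 19.5
```

Steady at 9 to 12 N. I'll hold a little longer.

Emit:
jog_arm([
  [[0.2, 0, 0.7, 0, 0, 0.2, 0], [0.2, 0, 0.7, 0, 0, 0.2, 0], [0.2, 0, 0.7, 0, 0, 0.2, 0]],
])

```text
clock: 19.8
eef_pos: [0.5988, 0.2476, 0.0802]
tool_rot: [0.702, 0.4, 0.497, -0.317]
ft_force: [-5.4, -11.1, 0.4]
grip_width: -0.0
```

Emit:
jog_arm([
  [[0.2, 0, 0.7, 0, 0, 0.2, 0], [0.2, 0, 0.7, 0, 0, 0.2, 0], [0.2, 0, 0.7, 0, 0, 0, 0], [0.2, 0, 0.7, 0, 0, 0, 0]],
])

```text
clock: 20.2
eef_pos: [0.5988, 0.2476, 0.0802]
tool_rot: [0.705, 0.395, 0.495, -0.319]
ft_force: [-5.1, -9.1, 0.6]
grip_width: -0.0001
```

```bash
python3 - <<'E'
from h import *
tipnow()
E
```

```text
tip d,t,z [0.0417 0.0269 0.0885] yaw,pitch [62.  71.8] F n,t,z [-10.4   0.4   0.6] t 20.2
```

Emit:
jog_arm([
  [[-0.2, 0, -0.5, 0, 0, 0, 0], [-0.2, 0, -0.6, 0, 0, 0, 0], [-0.3, 0, -1, 0, 0, 0, 0], [-0.6, 0, -2, 0, 0, 0, 0], [-1.5, 0, -5, 0, 0, 0, 0]],
])

```text
clock: 20.7
eef_pos: [0.5948, 0.2404, 0.0828]
tool_rot: [0.702, 0.397, 0.497, -0.319]
ft_force: [0.2, -0.3, -0.3]
grip_width: 0.0001
```

Emit:
jog_arm([
  [[-5, 0, -15, 0, 0, 0, 0], [-9, 0, -28, 0, 0, 0, 0], [-9, 0, -28, 0, 0, 0, 0], [-6, 0, -18, 0, 0, 0, 0], [0, 0, 0, 0, 0, 0, 0]],
])

```text
clock: 21.2
eef_pos: [0.5486, 0.1564, 0.0842]
tool_rot: [0.7, 0.399, 0.499, -0.319]
ft_force: [1.0, -0.1, 0.3]
grip_width: -0.0
```

```bash
python3 - <<'E'
from h import *
tipnow()
M=model('wrist'); a=camera('wrist'); b=camera('scene')[80:240,330:490].repeat(2,0).repeat(2,1); b=np.vstack([b,np.zeros((80,320,3),np.uint8)]); save('fin.png',cv2.resize(np.hstack([a,b]),(800,333),interpolation=cv2.INTER_AREA))
# expected upright tin, flush with panel (face ~1.5mm behind F0)
for z,dd in [(.195,.0425),(.0,.0425)]:
    for s in (-.05,.05): print('pred',(proj(M,F0-n*dd+tg*(.027+s)+[0,0,z])*800/960).round(0))
for z in (.195,.0):
    for s in (-.05,.05): print('front',(proj(M,F0+n*.0015+tg*(.027+s)+[0,0,z])*800/960).round(0))
E
```

```text
tip d,t,z [0.1458 0.0304 0.0922] yaw,pitch [62.3 72.4] F n,t,z [ 0.3 -0.9  0.3] t 21.2
pred [338. -28.]
pred [180. -19.]
pred [322. 205.]
pred [222. 211.]
front [325. -29.]
front [193. -21.]
front [315. 178.]
front [226. 183.]
```

View pics/fin.png

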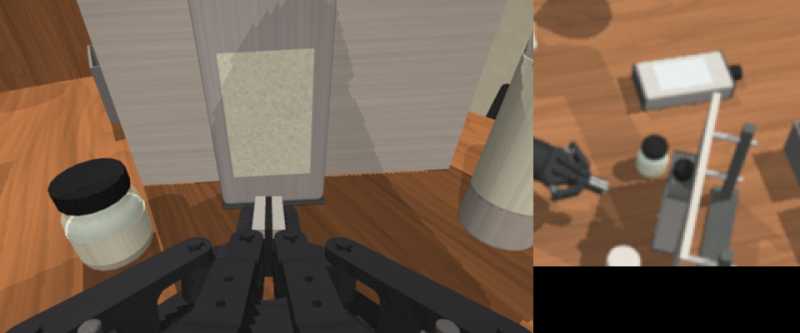

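The final view shows the tin upright and flush. Its foot edge runs (222,205) to (325,202), close to the prediction for full contact, and the jar and spray can have not moved. One numeric check of squareness from the same picture, then I hand in.

```bash
python3 - <<'E'
from h import *
M=model('wrist'); im=camera('wrist'); hsv=cv2.cvtColor(im,cv2.COLOR_RGB2HSV); S=cv2.GaussianBlur(hsv[:,:,1],(3,3),0).astype(float)
def line(cols,r0,r1,z):
    P=[]
    for c in cols:
        g=np.diff(S[r0:r1,c]); P.append(w(M,(c,r0+.5+np.argmax(g)),z)[:2])
    P=np.array(P); vx,vy,x,y=cv2.fitLine(P.astype(np.float32),cv2.DIST_HUBER,0,.01,.01).ravel()
    res=np.abs((P-[x,y])@[-vy,vx]); return (np.degrees(np.arctan2(vy,vx))%180).round(1), -( (np.array([x,y])-F0[:2])@n[:2]).round(4),np.median(res).round(4)
print('panel',line([*range(190,255,5),*range(400,520,5)],195,240,.003))
print('tin foot L',line(range(275,300,3),232,258,.0),'R',line(range(350,385,3),232,258,.0),'both',line([*range(275,300,3),*range(350,385,3)],232,258,.0))
tipnow()
E
```

```text
panel (np.float32(152.9), np.float64(-0.0019), np.float64(0.0004))
tin foot L (np.float32(158.9), np.float64(0.04), np.float64(0.0004)) R (np.float32(152.6), np.float64(0.0411), np.float64(0.0003)) both (np.float32(152.5), np.float64(0.0409), np.float64(0.0003))
tip d,t,z [0.144  0.0309 0.0922] yaw,pitch [62.5 72.4] F n,t,z [0.8 0.6 0.1] t 21.35
```

```bash
python3 -c "
from h import *
job_done(); tipnow()"
```

```text
the job is handed in; nothing more can be done
the job is handed in; nothing more can be done
```

The tin now stands on its foot with its broad face flat against the splash guard, and I have handed the job in at about 21 s of robot time.

**What I did:** I gripped the rightmost tin by its cap and raised it to about 62°. I leant the cap on the panel, where contact read about 10 N, and let go. I then pushed the foot in at about 4 N until the tin stood at roughly 71°. After that I pushed at mid-height, at up to about 8 N, until it was upright. The home push held at about 6 to 12 N for roughly 1.4 s, then I withdrew.

**Last checks:**
- **Squareness:** the foot edge runs at 152.5° and the panel at 152.9°.
- **Contact:** the tin's back lies 42.8 mm in front of the panel face, against a 44 mm thickness, so it is flush within measuring error.
- **Robot:** it reads about zero force, with the fingers some 100 mm clear of the tin.
- **Other objects:** the jar, the spray can and the second tin look undisturbed in the final view. The last view of the whole bench came just after the tin was leant on the panel, and everything else was in place then.

**What disagreed:**
- **Fingertips:** they stood about 27 mm short of the reported tool point.
- **First grasp:** because of that offset it closed over the top of the cap. A test push then pressed on the cap at about 20 N before I lowered the gripper and regripped.
- **Home push:** it dipped briefly to about 6 N before I steadied it.

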